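# Lock the table easel's sliding ledge at its tape mark and keep hold of it

### The job

Set the table easel up for the menu board: pinch its ledge carriage lightly between the plain cheek and the cam lever, slide it up the leaning mast with the lever still open until the carriage's upper edge is level with the band of tape, then squeeze the lever fully shut while holding the carriage at the mark. Do not tip the easel, shove it away or disturb the things around it. Finish holding: the carriage and its shut lever stay firmly gripped between the fingers at the mark, do not let go.

Things in the scene. Friction and masses are not known exactly. Their poses are not given: they have to be found in the camera images.
- easel: Table easel: pale wood base 290 x 226 mm, loose on felt glides (1.6 kg; about 5 N sideways slides it, so it centres itself between closing fingers). Origin: middle of the footprint on the table; its front faces its own -x (the robot), y to the left. Its aluminium mast, 20 mm wide (y), 14 mm thick, starts 100 mm in front of the origin, 30 mm up, and leans back 45 degrees: up the mast = 0.707 x + 0.707 z.
- grip_spot (a point): Grasp point of the sliding carriage, an aluminium block round the mast, 76 mm high, 31 mm deep: 50 mm up from its lower end, on the mast's centre line. Own z points up the mast, own -x out of the mast's front (to the robot and up), y is the easel's y. Close the fingers along y; a tool tilted 15 to 45 degrees from vertical (body towards the robot) clears the mast. Plain cheek face 18 mm off at -y, lever at +y.
- ledge (a point): Middle of the wooden ledge on the carriage's lower front (for the board): 210 mm wide, 16 mm high with its lip, standing out to 47 mm in front of the mast's centre line, 50 mm down the mast from grip_spot. Axes as grip_spot.
- carriage_top (a point): Middle of the carriage's upper edge (26 mm up the mast from grip_spot), on the mast's centre line; axes as grip_spot.
- mark (a point): Middle of the 5 mm wide dark band of tape round the mast, on the mast's centre line; axes as grip_spot. It lies flat and does not obstruct the carriage. At the start it is 60 to 110 mm above carriage_top along the mast.
- lever_face (a point): Middle of the outer face of the lever's black thumb pad, where a finger presses, 36 mm from the lever's pivot (the pivot is 14 mm up the carriage, 19.5 mm to its +y side). While the lever is shut it is 27.5 mm to the +y side of grip_spot, so 45.5 mm across to the cheek's face; at the start 58 to 62 mm across (65 at the pad's upper part, met first).
- cheek: The carriage's plain ribbed cheek on its -y side, 30 x 8 x 76 mm; origin at the carriage's lower end on the mast's centre line.
- lever_pad: The black thumb pad on the lever, 18 mm wide, 30 mm long, centred 40 mm from the pivot; origin at the lever's pivot. The lever stays where it is left: under about 5 N on the pad it does not move, from about 6 N it yields, 10 to 15 N shut it fully.
- carriage (a joint): How far the carriage stands up the mast from its lower stop, m (0 to 0.14). Only the stop, the shut lever or a hand carries it: with the lever open it slides back down (0.24 kg; about 2 N along the mast lift it). Closing the lever nudges it up by as much as 3 mm if it is not held.
- lever (a joint): Angle of the cam lever, rad: 0 is fully shut, flat along the carriage; it starts open at 0.38 to 0.48, its free end up the mast and leaning out to the +y side; limit 0.6. Below about 0.3 its cam drags on the mast; shut, it locks the carriage.
- bottle: Bystander: bottle, 61 mm across, 240 mm tall, standing; origin under its middle.
- mug: Bystander: mug with handle, 101 mm tall; origin at its underside.
- toothpicks: Bystander: small jar of cocktail sticks, 45 mm across, 68 mm tall; origin under its middle.
- tray: Bystander: flat tray of cheese rolls, 116 x 184 x 32 mm; origin under its middle.
- plates: Bystander: stack of white plates, 183 mm across, 30 mm tall; origin under its middle.

How it is judged:
By the outcome, as a careful person would: the job done as asked, in the order asked, and still so for the second after the job is handed in, while the arm keeps its last pose, push and grip.
It also fails if it takes over 35 s, if anything falls off the work surface, if the arm or the gripper's body presses on something with over 40 N, if the wrist force passes 120 N, or if a joint passes its speed limit or range.

### The arm

A 7-joint arm with a two-finger parallel gripper is mounted at the origin on a cart in front of the work surface, level with it; the furniture and walls round the work are solid. World frame = base frame: x ahead of the robot, y to its left, z up, the work surface at z = 0. Lengths are in m, angles in rad, forces in N, time in s.
With the tool pointing down it reaches from about 0.425 to 0.875 m from the base axis. Payload 4.7 kg.
Tool frame: the origin (TCP) lies between the finger pads; the fingertips stand 14 mm ahead of it and the grasp point (between the pads) lies 5 mm behind it; z points along the fingers, y is the line along which they close (so a half turn about z gives the same grasp; the last joint's range is limited). The gripper opens to 87 mm and grips with 3 to 60 N. Pads are 19 mm wide; open, the fingers measure 117 mm over their backs; the gripper's body (75 mm by 190 mm) begins 51 mm behind the grasp point.
Start: joints at [1.352, 0.321, -0.07, 1.45, 0.023, 1.371, -0.057], TCP at [0.15, -0.632, 0.237] pointing down, gripper open.
Joint ranges: [-2.86, 2.86], [-0.3, 2.09], [-1.38, 1.24], [0.06, 2.45], [-1.56, 4.7], [0.09, 2.05], [-2.69, 2.69]. Speed limits (rad/s): [2.57, 2.57, 3.14, 3.14, 3.14, 3.14, 3.14].

### API

Orientations are given as a rotation vector (axis times angle).
In Python, from bench import get_state, get_image, camera_params, close_job gives the robot as it stands. The module is installed in compiled form; this text tells all that it offers.
- The arm moves only by the tool arm_command, never from a script. Its argument "motion" is a list of rows, each a list of 5 numbers: the finger opening in mm, from 0 to 87, then the shift along the tool's x, y, z in mm, then the turn about the tool's z in degrees. In form: [[gripper, x, y, z, spin], ...]. A call has 1 to 5 rows; each row is the pose to reach, as a shift and turn from the pose commanded when the call began, along the tool's axes at that moment; what a row does not reach only later rows make up. A row lasts 1/12 s, in which the tool goes at most 41.7 mm and 7.16 degrees, less where a joint would pass 70% of its speed; a pose out of reach is approached as far as the arm can. A call with a gripper value outside its range is refused whole. The fingers move at their own pace and stop on an object; "newtons" is the grip in N (left out, the last holds). Time passes only in rows, so rows that repeat a pose let the fingers close. It gives the time, the measured TCP pose, the force, the opening and the grip force at its end, in the units of the state.
- get_state(): the state, without advancing time (a new reading comes with each control period).
- get_image(name): name is "side" or "top"; returns (picture, depth): 384x512x3 uint8, red, green, blue; 384x512 float32, m along the optical axis (not along the pixel's ray), 0 where there is no reading.
- camera_params(name): a dict with "intrinsics" (3x3 intrinsics, pixels), "D" ([k1, k2, p1, p2, k3] as OpenCV has them; the pictures are not rectified), "extrinsics" (4x4, takes a point from camera to world coordinates). Camera axes: x right, y down, z forward; pixel columns grow to the right and rows downward; lengths in m; the calibration is good to about 2 mm. A picture is of the moment at which its call begins. camera_params takes no time and is no camera call.
- close_job(): hands the job in; it is judged then, once.
The state is a dict: "time": time; "joint_positions": joint angles; "qd": joint speeds; "joint_torque": joint torques, N m; "position": TCP position; "tool_rot": TCP orientation; "ft_force": force on the tool from outside, world axes, zero at the start; "torque": the same for the moment, N m; "grip_width": opening from 0.0 (shut) to 1.0 (fully open); "grip_force": force on a finger pad.
Only numpy, scipy, OpenCV 4.12 (cv2) and the standard library are available. Lean on these libraries where they do the work, as an engineer would, in place of code of your own. Each camera call takes 0.05 s, during which the arm holds its last target. There are 200 camera calls.

## Working session

There is one attempt and no reset: what is moved stays moved. The work goes in short steps, Python scripts to look and compute and a tool call to move; the robot and the scene stay as the last step left them, time stands still between calls to the robot, and variables do not carry over. Pictures are saved under pics/ and viewed, at most 10 in all, crops included, and the job is handed in when it is done.

Besides the shell and the picture viewer there is one more tool, called after "Call:" as name(argument=value, ...), one argument or row to a line, values as JSON. arm_command: Moves the arm, as the interface text tells. Its arguments: {"type":"object","properties":{"motion":{"type":"array"},"newtons":{"type":"number"}},"required":["motion"]}

```bash
mkdir -p pics; cat > h.py <<'E'
import numpy as np, cv2
from bench import get_state,get_image,camera_params
def snap(n,tag):
    p,d=get_image(n); np.savez(f'{tag}.npz',p=p,d=d); cv2.imwrite(f'pics/{tag}.png',p[:,:,::-1]); return p,d
def world(n,d,u,v,r=1):
    c=camera_params(n); K=np.array(c['intrinsics']);D=np.array(c['D']);T=np.array(c['extrinsics'])
    w=d[v-r:v+r+1,u-r:u+r+1]; z=np.median(w[w>0])
    x=cv2.undistortPoints(np.array([[[u,v]]],float),K,D).ravel()
    return T[:3,:3]@np.array([x[0]*z,x[1]*z,z])+T[:3,3]
def proj(n,P):
    c=camera_params(n); K=np.array(c['intrinsics']);D=np.array(c['D']);T=np.linalg.inv(np.array(c['extrinsics']))
    return cv2.projectPoints(np.array(P,float).reshape(-1,1,3),cv2.Rodrigues(T[:3,:3])[0],T[:3,3],K,D)[0].reshape(-1,2)
E
python3 - <<'E'
from h import *
np.set_printoptions(precision=4,suppress=True)
a,_=snap('side','s0'); b,_=snap('top','t0')
for n in('side','top'):
    c=camera_params(n); print(n,c['extrinsics'],c['intrinsics'][0])
s=get_state(); print(s)
E
```

```text
side [[-0.9868 -0.0939  0.1316  0.3299]
 [-0.1617  0.5785 -0.7995  1.1509]
 [-0.0011 -0.8102 -0.5861  1.0196]
 [ 0.      0.      0.      1.    ]] [492.7416   0.     260.0652]
top [[-0.0182 -0.9962  0.0852  0.4345]
 [-0.9998  0.0183 -0.0006 -0.083 ]
 [-0.001  -0.0852 -0.9964  1.2556]
 [ 0.      0.      0.      1.    ]] [358.702   0.    257.519]
{'time': 0.1, 'joint_positions': array([ 1.3521,  0.3218, -0.0701,  1.4516,  0.0226,  1.3708, -0.0569]), 'qd': array([ 0.0006, -0.0016, -0.0011, -0.0028, -0.0016, -0.0007, -0.0005]), 'joint_torque': array([  0.0009, -49.257 ,  -0.4052, -31.3398,  -0.0641,   0.0395,
         0.0001]), 'position': array([ 0.1498, -0.632 ,  0.2356]), 'tool_rot': array([-3.1186, -0.3648,  0.0005]), 'ft_force': array([0.1854, 0.5261, 0.0817]), 'torque': array([ 0.0028,  0.0005, -0.0206]), 'grip_force': 0.0, 'grip_width': 0.9954111562645945}
```

View pics/s0.png

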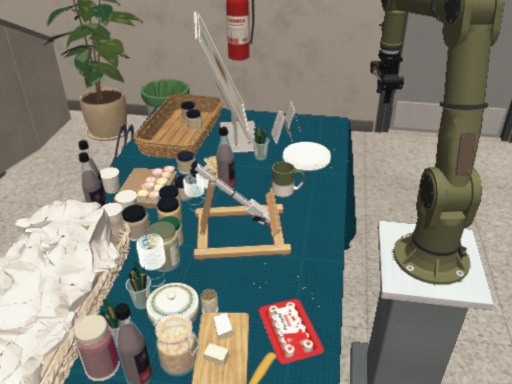

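View pics/t0.png

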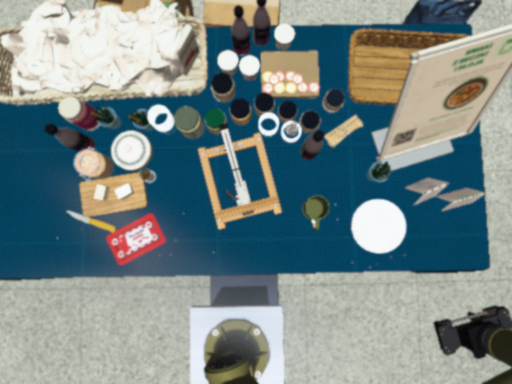

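The side view shows the easel at about (240,215), with its mast running from (268,215) up to (200,168). The top view shows the mast from (243,203) to (225,130), leaning away from the robot and slightly to its left. I'll enlarge both.

```bash
python3 - <<'E'
from h import *
p=cv2.imread('pics/s0.png')[155:260,185:300]; q=cv2.imread('pics/t0.png')[115:235,190:290]
cv2.imwrite('pics/s0c.png',cv2.resize(p,None,fx=5.7,fy=5.7,interpolation=3)[:600])
cv2.imwrite('pics/t0c.png',cv2.resize(q,None,fx=5,fy=5,interpolation=3))
E
```

```text
(no output)
```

View pics/s0c.png

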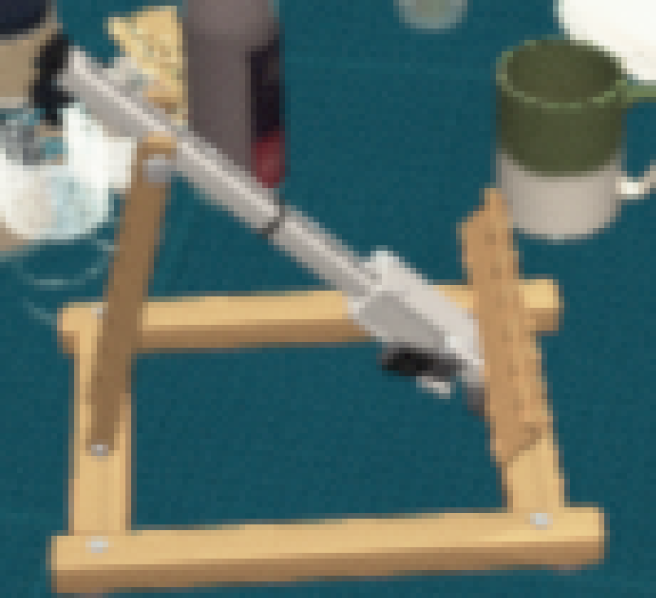

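View pics/t0c.png

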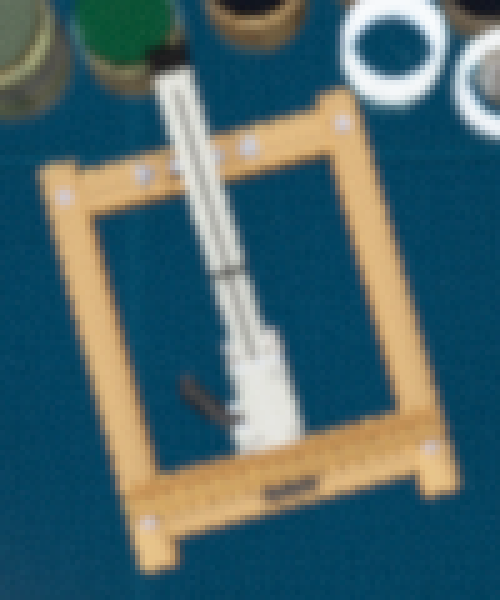

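In the side crop the tape is at crop (277,220), full (233.6,193.6), and the carriage's upper edge is at about (370,280). The black lever pad is at (420,360). In the top crop the tape is at (227,270), full (235.4,169), and the open lever pad at (205,400) stands out on the left (+y) side. Next I'll get positions from depth.

```bash
python3 - <<'E'
from h import *
np.set_printoptions(precision=4,suppress=True)
def W(n,f,L):
    d=np.load(f)['d']
    for t,u,v in L: print(n,t,world(n,d,round(u),round(v),1 if 'mast' in t else 0))
t=lambda x,y:(190+x/5,115+y/5)
s=lambda x,y:(185+x/5.7,155+y/5.7)
W('top','t0.npz',[(a,*t(*b)) for a,b in dict(mastTop=(180,95),mast2=(205,190),mark=(227,270),mast3=(238,300),carr=(262,400),LB=(64,196),RB=(343,122),LF=(148,522),RF=(430,447),padtip=(185,382),pad=(205,400)).items()])
W('side','s0.npz',[(a,*s(*b)) for a,b in dict(mast1=(130,105),mast2=(230,185),mark=(274,222),mast3=(310,250),ctop=(383,290),pad=(415,360)).items()])
# mast pixels cloud
for n,f,a,b in(('top','t0.npz',t(180,85),t(235,290)),('side','s0.npz',s(110,85),s(320,258))):
    d=np.load(f)['d'];P=[]
    for k in np.linspace(0,1,60):
        u=a[0]+k*(b[0]-a[0]);v=a[1]+k*(b[1]-a[1])
        P.append(world(n,d,round(u),round(v),0))
    P=np.array(P);m=np.median(P,0);P=P[abs((P-m)[:,2])<.2]
    c=P.mean(0);vv=np.linalg.svd(P-c)[2][0];print(n,c,vv*np.sign(vv[0]),np.degrees(np.arctan2(vv[1],vv[0])))
E
```

```text
top mastTop [0.6886 0.003  0.2553]
top mast2 [ 0.6432 -0.0071  0.207 ]
top mark [ 0.6012 -0.0159  0.1669]
top mast3 [ 0.5853 -0.0238  0.1462]
top carr [ 0.5261 -0.0334  0.1017]
top LB [0.6769 0.1029 0.0291]
top RB [ 0.7257 -0.0922  0.0308]
top LF [0.4512 0.0464 0.0248]
top RF [ 0.499  -0.1463  0.0265]
top padtip [0.5398 0.0147 0.1039]
top pad [0.5269 0.0022 0.0997]
side mast1 [0.6695 0.0088 0.238 ]
side mast2 [0.6234 0.001  0.1886]
side mark [ 0.6015 -0.0046  0.1618]
side mast3 [ 0.5855 -0.0122  0.1397]
side ctop [ 0.5461 -0.0123  0.118 ]
side pad [0.525  0.0045 0.0876]
top [ 0.6435 -0.0089  0.2077] [0.6816 0.1582 0.7144] -166.93100117087687
side [0.6296 0.0005 0.1939] [0.6569 0.1479 0.7394] -167.30951387850845
```

Call:
arm_command(
  motion=[
    [87,28,-27,0,0],
    [87,56,-55,0,0],
    [87,84,-82,0,0],
    [87,112,-110,0,0],
    [87,140,-138,0,0.4],
  ],
  newtons=4,
)

```text
time: 0.52
position: [0.2549, -0.464, 0.236]
tool_rot: [-3.121, -0.353, 0.001]
ft_force: [1.6, 0.4, 0.7]
grip_width: 0.998
grip_force: 0.0
```

Call:
arm_command(
  motion=[
    [87,28,-27,0,0],
    [87,56,-55,0,0],
    [87,84,-82,0,0],
    [87,112,-110,0,0],
    [87,140,-138,0,0],
  ],
)

```text
time: 0.93
position: [0.3603, -0.2982, 0.2363]
tool_rot: [3.121, 0.354, -0.001]
ft_force: [1.4, 0.2, 0.2]
grip_width: 1.0
grip_force: 0.0
```

Call:
arm_command(
  motion=[
    [87,28,-27,0,0],
    [87,56,-55,0,0],
    [87,84,-82,0,0],
    [87,112,-110,0,0],
    [87,140,-138,0,0],
  ],
)

```text
time: 1.35
position: [0.4658, -0.1325, 0.2364]
tool_rot: [3.121, 0.353, -0.0]
ft_force: [0.6, -1.1, -0.4]
grip_width: 0.993
grip_force: 0.0
```

Call:
arm_command(
  motion=[
    [87,25,-26,0,0],
    [87,50,-52,0,-0.4],
    [87,75,-78,0,-0.8],
    [87,86,-89,0,-0.8],
    [87,86,-89,0,-0.8],
  ],
)

```text
time: 1.77
position: [0.5304, -0.0229, 0.2363]
tool_rot: [-3.115, -0.387, -0.001]
ft_force: [-1.5, 1.4, -0.6]
grip_width: 1.0
grip_force: 0.0
```

```bash
python3 - <<'E'
from h import *
snap('side','s1'); snap('top','t1'); s=get_state(); print(s['position'],s['tool_rot'],s['time'])
p=cv2.imread('pics/s1.png')[110:260,180:310]; q=cv2.imread('pics/t1.png')[100:235,180:290]
cv2.imwrite('pics/c1.png',np.hstack([cv2.resize(p,(400,461),interpolation=3),cv2.resize(q,(376,461),interpolation=3)]))
E
```

```text
[ 0.52898031 -0.02797458  0.23598188] [-3.11867379e+00 -3.78106169e-01  2.10219233e-03] 1.8667
```

View pics/c1.png

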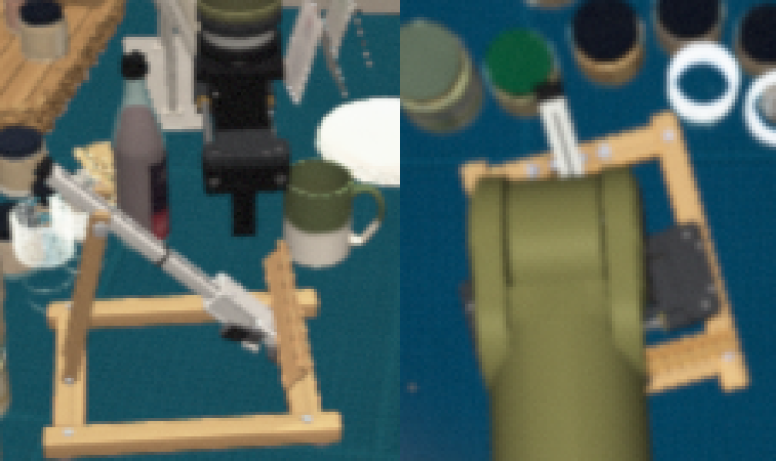

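The side half shows the open gripper above the easel, in front of the mast, with a clear drop to the carriage. The tape is at about (160,255) in the crop. Descending partway.

Call:
arm_command(
  motion=[
    [87,5,-5,20,0],
    [87,5,-5,45,0],
    [87,5,-5,70,0],
    [87,5,-5,80,0],
    [87,5,-5,80,0],
  ],
)

```text
time: 2.28
position: [0.5305, -0.024, 0.1538]
tool_rot: [-3.119, -0.372, 0.009]
ft_force: [-0.1, 1.0, 0.7]
grip_width: 0.999
grip_force: 0.0
```

```bash
python3 - <<'E'
from h import *
snap('side','s2'); s=get_state(); print(s['position'],s['tool_rot'],s['time'],s['ft_force'])
p=cv2.imread('pics/s2.png')[130:250,190:300]
cv2.imwrite('pics/c2.png',cv2.resize(p,None,fx=5,fy=5,interpolation=3))
E
```

```text
[ 0.53192674 -0.02359529  0.15579958] [-3.11933426 -0.37260723  0.00383697] 2.3333 [ 1.49069413 -0.24958685  1.07758795]
```

View pics/c2.png

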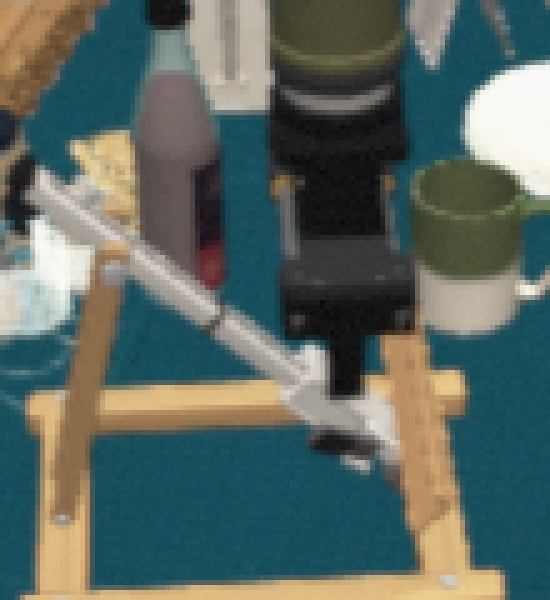

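The side view shows the near finger's tip at crop (345,395), just in front of the carriage and above the lever pad at (340,440). The body is clear of the mast.

Call:
arm_command(
  motion=[
    [87,2,-2,20,0],
    [87,2,-2,40,0],
    [87,2,-2,55,0],
    [87,2,-2,65,0],
    [87,2,-2,65,0],
  ],
)

```text
time: 2.75
position: [0.5338, -0.0204, 0.0909]
tool_rot: [-3.119, -0.374, 0.003]
ft_force: [-0.3, 0.2, -0.7]
grip_width: 1.001
grip_force: 0.0
```

```bash
python3 - <<'E'
from h import *
np.set_printoptions(precision=4,suppress=True)
snap('side','s3'); s=get_state(); print(s['position'],s['tool_rot'],s['time'],s['ft_force'])
p=cv2.imread('pics/s3.png')[130:250,190:300]
cv2.imwrite('pics/c3.png',cv2.resize(p,None,fx=5,fy=5,interpolation=3))
E
```

```text
[ 0.5346 -0.0203  0.0919] [ 3.119   0.3746 -0.0001] 2.8 [0.1814 0.8313 1.3655]
```

View pics/c3.png

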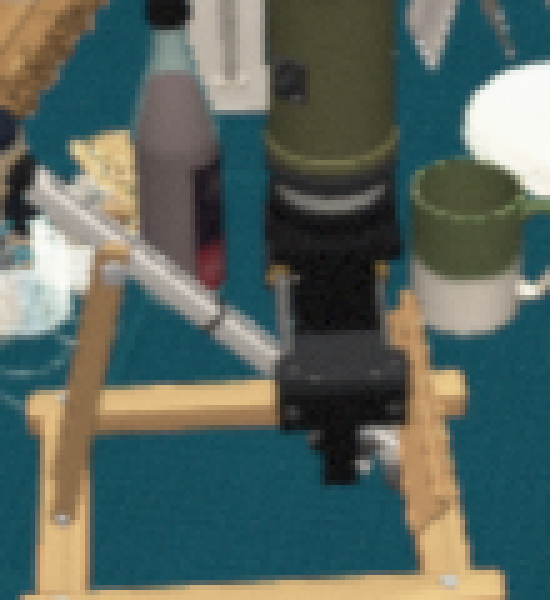

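The near finger now covers the lever pad at crop (340,440), the tape is still at (212,322) so the easel hasn't moved, and no contact force shows. Closing lightly.

Call:
arm_command(
  motion=[
    [80,0,0,0,0],
    [76,0,0,0,0],
    [72,0,0,0,0],
    [69,0,0,0,0],
    [67,0,0,0,0],
  ],
  newtons=4,
)

```text
time: 3.22
position: [0.5349, -0.0163, 0.0926]
tool_rot: [-3.115, -0.378, -0.003]
ft_force: [-1.6, 7.8, 3.3]
grip_width: 0.801
grip_force: 3.6
```

Call:
arm_command(
  motion=[
    [66,0,0,0,0],
    [65,0,0,0,0],
    [64,0,0,0,0],
    [63,0,0,0,0],
    [62,0,0,0,0],
  ],
)

```text
time: 3.63
position: [0.5349, -0.0158, 0.0927]
tool_rot: [-3.115, -0.379, -0.003]
ft_force: [-2.6, 8.6, 3.5]
grip_width: 0.784
grip_force: 3.7
```

Call:
arm_command(
  motion=[
    [68,0,-2,0,0],
    [67,0,-4,0,0],
    [67,0,-5,0,0],
    [66,0,-5,0,0],
    [65,0,-5,0,0],
  ],
)

```text
time: 4.05
position: [0.5346, -0.0157, 0.0924]
tool_rot: [3.118, 0.375, 0.004]
ft_force: [3.8, -0.0, 2.9]
grip_width: 0.787
grip_force: 3.8
```

```bash
python3 - <<'E'
from h import *
np.set_printoptions(precision=4,suppress=True)
snap('side','s4'); s=get_state(); print(s['position'],s['tool_rot'],s['time'],s['ft_force'],s['torque'],s['grip_force'],s['grip_width']*87)
p=cv2.imread('pics/s4.png')[130:250,190:300]
a=cv2.imread('pics/s3.png')[130:250,190:300]
cv2.imwrite('pics/c4.png',np.hstack([cv2.resize(i,(395,430),interpolation=3) for i in(a,p)]))
E
```

```text
[ 0.5346 -0.0157  0.0924] [3.118  0.3746 0.0041] 4.1 [ 4.4861 -0.3487  4.2412] [-0.1956 -0.8426  0.1365] 3.85042771356666 68.3406213754634
```

View pics/c4.png

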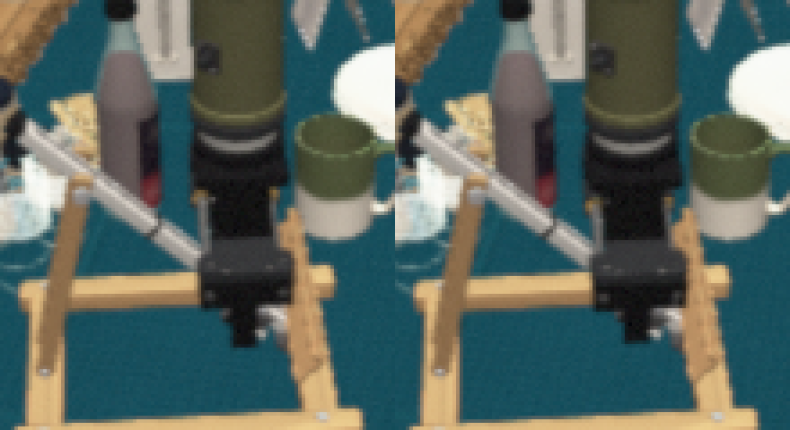

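The picture shows the finger on the lever, with the tape unmoved at about (155,232). The gripper body hides the carriage top, so I'll take the travel distance from the first images.

```bash
cat >> h.py <<'E'
ps=np.radians(13.8); ex=np.array([np.cos(ps),np.sin(ps),0]);ey=np.array([-np.sin(ps),np.cos(ps),0]);ez=np.array([0,0,1.])
um=(ex+ez)/2**.5; uo=(-ex+ez)/2**.5; O=np.array([.4805,-.0486,.03])
def cloud(n,f,box):
    z=np.load(f);d=z['d'];u0,u1,v0,v1=box
    V,U=np.mgrid[v0:v1,u0:u1];U=U.ravel();V=V.ravel();c=camera_params(n);T=np.array(c['extrinsics'])
    x=cv2.undistortPoints(np.stack([U,V],1).astype(float)[:,None],np.array(c['intrinsics']),np.array(c['D']))[:,0]
    dd=d[V,U];P=np.c_[x*dd[:,None],dd]@T[:3,:3].T+T[:3,3]-O
    return 1e3*np.c_[P@um,P@uo,P@ey],z['p'][V,U].mean(1),U,V,dd>0
E
python3 - <<'E'
from h import *
np.set_printoptions(precision=1,suppress=True,linewidth=150)
for n,f,b in(('side','s0.npz',(185,300,155,260)),('top','t0.npz',(190,290,115,235))):
    Q,g,U,V,ok=cloud(n,f,b)
    m=ok&(abs(Q[:,2])<16)&(abs(Q[:,1])<25)&(Q[:,0]>60)&(Q[:,0]<300)
    print(n)
    for a in range(70,210,4):
        k=m&(Q[:,0]>=a)&(Q[:,0]<a+4)
        if k.any(): print(a,k.sum(),'out',np.percentile(Q[k,1],[10,50,90]),'y',np.percentile(Q[k,2],[5,50,95]),'g',g[k].min(),g[k].mean())
    k=m&(Q[:,0]>165)&(Q[:,0]<205)&(g<110); print('dark',np.c_[Q[k],g[k]])
E
```

```text
side
70 3 out [ 9.1 15.2 16.4] y [-12.    0.9  13. ] g 150.66666666666666 183.7777777777778
74 7 out [ 5.9 16.1 17.5] y [-10.3  -1.6  15. ] g 157.33333333333334 190.04761904761904
78 5 out [ 4.8 16.2 17.2] y [-10.2  12.   14.7] g 121.0 178.26666666666668
82 7 out [15.4 16.4 18.2] y [-5.5  3.9 12.1] g 190.33333333333334 202.04761904761904
86 8 out [-12.1  13.9  18.7] y [-9.6 10.2 15.3] g 154.66666666666666 173.33333333333334
90 6 out [-3.4 15.7 17. ] y [-9.9 11.4 15.4] g 136.0 180.6111111111111
94 5 out [ 4.7 16.4 17.6] y [-3.   3.4 14.4] g 159.66666666666666 191.93333333333334
98 4 out [-10.    4.6  16.4] y [-5.   8.9 14.5] g 159.33333333333334 177.0
102 7 out [14.9 17.6 19.2] y [-11.2  -3.8   6.7] g 112.33333333333333 180.42857142857147
106 3 out [16.2 16.4 17.8] y [ 6.4 10.7 10.7] g 203.0 205.11111111111111
110 13 out [ 5.1 14.6 18.4] y [-10.5   2.1  15.5] g 142.66666666666666 188.8974358974359
114 21 out [-12.    7.1  14.9] y [-12.    8.6  14.6] g 158.0 193.04761904761904
118 6 out [ 1.4  7.3 15.5] y [-3.2  8.2 14.2] g 152.66666666666666 189.7777777777778
122 7 out [1.5 6.9 8.3] y
[... 4193 characters left out ...]
.  9.1] y [-3.6  4.7 11.1] g 146.66666666666666 175.88888888888889
178 4 out [6.5 6.9 8.3] y [-5.3  0.8  6.3] g 132.66666666666666 147.75
182 10 out [4.3 7.4 8.4] y [-7.5  4.4 12.3] g 103.66666666666667 127.43333333333335
186 8 out [5.4 7.2 9.9] y [-6.5 -1.2  7. ] g 129.66666666666666 160.91666666666669
190 6 out [4.1 6.2 7.1] y [-4.6  4.3 10.8] g 168.0 195.72222222222226
194 9 out [3.9 5.5 8.3] y [-5.   3.5 11.2] g 160.33333333333334 188.74074074074076
198 5 out [5.4 6.5 7.2] y [-6.4 -0.3 10.2] g 170.0 190.66666666666669
202 7 out [3.7 7.8 8.9] y [-4.   1.7  8.1] g 177.0 201.33333333333331
206 5 out [5.  6.  9.5] y [-4.4  3.9  9.7] g 182.33333333333334 195.0
dark [[183.    6.3  12.7 103.7]]
```

```bash
python3 - <<'E'
from h import *
np.set_printoptions(precision=2,suppress=True)
for n,f,b in(('side','s0.npz',(185,300,155,260)),('top','t0.npz',(190,290,115,235))):
    Q,g,U,V,ok=cloud(n,f,b)
    y0=2
    k=ok&(abs(Q[:,0]-116)<6)&(abs(Q[:,2]-y0)<17)&(Q[:,1]>-14)&(Q[:,1]<13)&((abs(Q[:,1])>9.5)|(abs(Q[:,2]-y0)>12))
    print(n,'topface',k.sum(),np.median(Q[k,0]),Q[k,0].std())
    k=ok&(abs(Q[:,0]-183)<14)&(abs(Q[:,2]-y0)<9)&(abs(Q[:,1]-7)<2.5)
    base=np.median(g[k&(abs(Q[:,0]-183)>9)]);w=np.clip(base-g[k]-25,0,None);print('tape',(w*Q[k,0]).sum()/w.sum())
E
```

```text
side topface 19 115.38266472715168 2.17834877804992
tape 183.9527672115832
top topface 19 116.76507883239097 1.30339841789224
tape 184.05518631518936
```

Call:
arm_command(
  motion=[
    [64,1,0,-1,0],
    [64,4,0,-4,0],
    [64,8,0,-8,0],
    [64,11,0,-11,0],
    [64,12,0,-12,0],
  ],
  newtons=4,
)

```text
time: 4.52
position: [0.5446, -0.0131, 0.1035]
tool_rot: [3.118, 0.374, -0.003]
ft_force: [0.5, -4.0, -3.1]
grip_width: 0.787
grip_force: 4.0
```

```bash
cat > chk.py <<'E'
from h import *
import sys
np.set_printoptions(precision=4,suppress=True)
def ledge(f):
    # side view: ledge cloud (out 15..50, s range) ends; use s-percentiles of wood-coloured points at |y| 40..110
    Q,g,U,V,ok=cloud('side',f,(170,330,130,280)); p=np.load(f)['p'][V,U].astype(int)
    k=ok&(Q[:,1]>22)&(Q[:,1]<55)&(abs(Q[:,2])<115)&(abs(Q[:,2])>30)&(p[:,0]-p[:,2]>40)&(Q[:,0]>10)&(Q[:,0]<170)
    return k.sum(),np.percentile(Q[k,0],[10,50,90]),np.median(Q[k,2]),np.percentile(Q[k,1],90)
def tape(f):
    Q,g,U,V,ok=cloud('side',f,(185,300,155,260))
    k=ok&(abs(Q[:,0]-184)<30)&(abs(Q[:,1])<11)&(Q[:,2]>-10)&(Q[:,2]<18)&(g<105); return k.sum(),np.median(U[k]),np.median(V[k]),np.median(Q[k,0])
if __name__=='__main__':
    t=sys.argv[1]; snap('side',t)
    s=get_state(); P=(s['position']-O)*1e3
    print('t',s['time'],'pos',s['position'],'s/o/y',P@um,P@uo,P@ey,'F',s['ft_force'],'grip',s['grip_force'],s['grip_width']*87)
    for f in('s0.npz','s4.npz',t+'.npz'): print(f,ledge(f),tape(f))
E
python3 chk.py s5
```

```text
t 4.5667 pos [ 0.5447 -0.013   0.1036] s/o/y 102.14176686786837 1.9540428972455501 19.218406069977867 F [ 0.189  -5.9204 -0.9381] grip 4.001809257915632 68.24737721720668
s0.npz (np.int64(242), array([41.6383, 45.1886, 52.5221]), np.float64(47.11642013217795), np.float64(48.340806276442144)) (np.int64(11), np.float64(233.0), np.float64(192.0), np.float64(183.8647728913075))
s4.npz (np.int64(225), array([41.7855, 44.8827, 52.363 ]), np.float64(52.405073606891214), np.float64(48.498308614423586)) (np.int64(11), np.float64(233.0), np.float64(192.0), np.float64(184.61854524352754))
s5.npz (np.int64(210), array([57.313 , 60.344 , 67.3887]), np.float64(56.58552987270027), np.float64(48.081015683665704)) (np.int64(9), np.float64(233.0), np.float64(192.0), np.float64(184.73110065239132))
```

The carriage follows without slipping: the ledge and the TCP both moved 15.3 mm, and the tape hasn't moved. Continuing.

Call:
arm_command(
  motion=[
    [64,3,1,-3,0],
    [64,7,1,-7,0],
    [64,12,1,-12,0],
    [64,16,1,-16,0],
    [64,19,1,-19,0],
  ],
)

```text
time: 4.98
position: [0.5639, -0.0083, 0.1234]
tool_rot: [3.119, 0.376, -0.001]
ft_force: [-2.9, -3.7, 0.9]
grip_width: 0.785
grip_force: 4.0
```

Call:
arm_command(
  motion=[
    [64,4,0,-4,0],
    [64,8,0,-8,0],
    [64,12,0,-12,0],
    [64,15,0,-15,0],
    [64,15,0,-15,0],
  ],
)

```text
time: 5.4
position: [0.5792, -0.0045, 0.1385]
tool_rot: [3.119, 0.377, 0.002]
ft_force: [-2.7, -2.7, 2.4]
grip_width: 0.785
grip_force: 4.1
```

```bash
python3 chk.py s6
```

```text
t 5.45 pos [ 0.5788 -0.0047  0.1382] s/o/y 151.3692934841219 1.5821749057247274 19.23592348165144 F [-2.9809 -2.9998  1.2475] grip 4.09084356701491 68.13298327030392
s0.npz (np.int64(242), array([41.6383, 45.1886, 52.5221]), np.float64(47.11642013217795), np.float64(48.340806276442144)) (np.int64(11), np.float64(233.0), np.float64(192.0), np.float64(183.8647728913075))
s4.npz (np.int64(225), array([41.7855, 44.8827, 52.363 ]), np.float64(52.405073606891214), np.float64(48.498308614423586)) (np.int64(11), np.float64(233.0), np.float64(192.0), np.float64(184.61854524352754))
s6.npz (np.int64(216), array([106.5245, 110.0024, 116.9824]), np.float64(53.950385618212096), np.float64(48.02502477903866)) (np.int64(1), np.float64(229.0), np.float64(187.0), np.float64(203.72378251617383))
```

Call:
arm_command(
  motion=[
    [64,1,0.5,-1,0],
    [64,2.2,1,-2.2,0],
    [64,2.2,1,-2.2,0],
    [64,2.2,1,-2.2,0],
  ],
)

```text
time: 5.78
position: [0.5804, -0.0044, 0.1397]
tool_rot: [-3.118, -0.377, 0.0]
ft_force: [-2.9, -0.1, 1.0]
grip_width: 0.786
grip_force: 4.1
```

```bash
python3 chk.py s7 | sed '2,3d'; python3 - <<'E'
from h import *
p=cv2.imread('pics/s7.png')[110:250,180:310]
cv2.imwrite('pics/c7.png',cv2.resize(p,(557,600),interpolation=3))
# easel motion: mast-top and base comparison s0 vs s7
a=np.load('s0.npz')['p'];b=np.load('s7.npz')['p']
for nm,(u0,u1,v0,v1) in dict(rail=(192,300,242,260),masttop=(190,222,158,180)).items():
    g=[cv2.cvtColor(i[v0:v1,u0:u1],cv2.COLOR_RGB2GRAY).astype(np.float32) for i in(a,b)]
    print(nm,cv2.phaseCorrelate(*g))
E
```

```text
t 5.8333 pos [ 0.5803 -0.0044  0.1397] s/o/y 153.58556632935296 1.5460826853137775 19.14352268518762 F [-2.6452  0.2109  1.6278] grip 4.105307377326426 67.89733168748435
s7.npz (np.int64(224), array([108.6416, 111.2486, 118.2836]), np.float64(50.366071335432935), np.float64(48.27077019136974)) (np.int64(3), np.float64(227.0), np.float64(191.0), np.float64(203.80049852926663))
rail ((-0.024395793244764263, -0.06494370214053724), 0.9198273171981176)
masttop ((-0.007807341471359308, -0.040440093397236865), 1.0030285958200693)
```

View pics/c7.png

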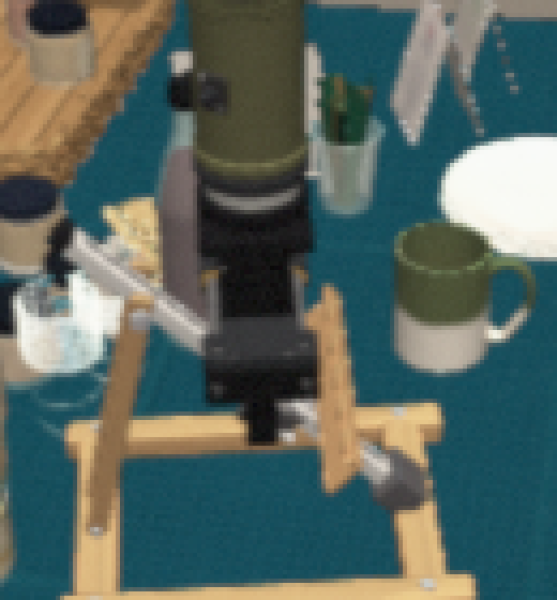

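The easel hasn't moved (image shift under 0.1 px on the rail and the mast top). The ledge is at about (330,390), and the mast is gripped with the lever still open. 1.3 mm of lift is left, then I close in steps, shifting the tool sideways as the lever folds.

Call:
arm_command(
  motion=[
    [64,1,0,-1,0],
    [64,1,0,-1,0],
    [64,1,0,-1,0],
  ],
)

```text
time: 6.08
position: [0.5814, -0.0042, 0.1407]
tool_rot: [-3.118, -0.377, 0.0]
ft_force: [-3.3, 1.5, 1.3]
grip_width: 0.779
grip_force: 4.0
```

```bash
python3 chk.py s8 | sed '2,3d'
```

```text
t 6.1333 pos [ 0.5814 -0.0043  0.1407] s/o/y 155.05421687318844 1.5286987415273643 18.952656243390123 F [-4.055   1.4099  1.0498] grip 4.009722645100737 67.76718391939316
s8.npz (np.int64(227), array([109.9185, 112.8225, 120.1686]), np.float64(50.73639783318939), np.float64(48.352542171580886)) (np.int64(0), np.float64(nan), np.float64(nan), np.float64(nan))
  return _methods._mean(a, axis=axis, dtype=dtype,
  ret = ret.dtype.type(ret / rcount)
```

Call:
arm_command(
  motion=[
    [66,0,1,0,0],
    [64,0,2,0,0],
    [62,0,3,0,0],
    [60,0,4,0,0],
    [60,0,4,0,0],
  ],
  newtons=14,
)

```text
time: 6.55
position: [0.5825, -0.0078, 0.1407]
tool_rot: [-3.117, -0.377, -0.0]
ft_force: [-2.9, 3.7, 0.7]
grip_width: 0.704
grip_force: 2.4
```

```bash
python3 chk.py s9 2>/dev/null| sed '2,3d'
```

```text
t 6.6 pos [ 0.5825 -0.0079  0.1407] s/o/y 155.2166493352915 1.360496128004442 15.214989578648378 F [-2.989   3.1568 -0.6051] grip 2.8591077483766725 60.21254459788812
s9.npz (np.int64(223), array([106.025 , 108.622 , 115.3502]), np.float64(50.48183817577173), np.float64(48.05945076174335)) (np.int64(0), np.float64(nan), np.float64(nan), np.float64(nan))
```

The carriage slipped about 4 mm because the pinch eased while the fingers were position-limited. I'll pinch lightly again, lift it back with the lever still open, then close under continuous force.

Call:
arm_command(
  motion=[
    [52,0,0,0,0],
    [52,0,0,0,0],
    [52,1.5,0,-1.5,0],
    [52,3,0,-3,0],
    [52,3,0,-3,0],
  ],
  newtons=4.5,
)

```text
time: 7.02
position: [0.5859, -0.0089, 0.144]
tool_rot: [3.118, 0.375, 0.001]
ft_force: [-1.3, 0.3, -0.6]
grip_width: 0.656
grip_force: 4.4
```

```bash
python3 chk.py s10 2>/dev/null| sed '2,3d'
```

```text
t 7.0667 pos [ 0.5859 -0.009   0.144 ] s/o/y 159.6250052811609 1.567294132246957 13.349211047370538 F [-1.2127  0.7426 -0.5075] grip 4.4087815699663935 56.53313047830735
s10.npz (np.int64(229), array([108.704 , 111.4456, 117.9295]), np.float64(46.21319139867114), np.float64(48.28233746995942)) (np.int64(1), np.float64(225.0), np.float64(191.0), np.float64(208.94048500105998))
```

Call:
arm_command(
  motion=[
    [50,0.6,0,-0.6,0],
    [50,1.2,0,-1.2,0],
    [50,1.2,0,-1.2,0],
  ],
  newtons=4.5,
)

```text
time: 7.32
position: [0.5868, -0.0087, 0.145]
tool_rot: [3.118, 0.375, 0.0]
ft_force: [-1.2, -0.7, -1.1]
grip_width: 0.652
grip_force: 4.4
```

```bash
python3 chk.py s11 2>/dev/null| sed '2,3d'
```

```text
t 7.3667 pos [ 0.5868 -0.0087  0.145 ] s/o/y 161.0494360785196 1.5940516383807193 13.366015255172947 F [-1.8554 -1.0105 -1.2913] grip 4.4262046474355365 56.92079412523302
s11.npz (np.int64(220), array([109.8894, 113.1867, 119.4452]), np.float64(51.370404356273866), np.float64(48.297715979898484)) (np.int64(3), np.float64(225.0), np.float64(190.0), np.float64(209.36854887165597))
```

Call:
arm_command(
  motion=[
    [40,0,1.5,0,0],
    [40,0,3,0,0],
    [40,0,4.5,0,0],
    [40,0,5.5,0,0],
    [40,0,5.5,0,0],
  ],
  newtons=12,
)

```text
time: 7.78
position: [0.5881, -0.014, 0.145]
tool_rot: [3.119, 0.375, 0.001]
ft_force: [0.7, -3.1, -2.6]
grip_width: 0.519
grip_force: 12.0
```

```bash
python3 chk.py s12 2>/dev/null| sed '2,3d'
```

```text
t 7.8333 pos [ 0.5881 -0.014   0.145 ] s/o/y 161.10009094489828 1.5724101792902303 7.956929416414489 F [ 0.8098 -2.8055 -1.9695] grip 11.989438842210802 45.267757756896366
s12.npz (np.int64(219), array([110.0647, 112.6944, 119.8279]), np.float64(51.66857606732679), np.float64(48.161631402692734)) (np.int64(2), np.float64(225.0), np.float64(190.5), np.float64(209.08140970926928))
```

Call:
arm_command(
  motion=[
    [40,0,0,0,0],
    [40,0,0,0,0],
    [40,0,0,0,0],
    [40,0,0,0,0],
    [40,0,0,0,0],
  ],
  newtons=22,
)

```text
time: 8.25
position: [0.5881, -0.0141, 0.145]
tool_rot: [3.118, 0.375, 0.001]
ft_force: [2.4, -4.9, -1.8]
grip_width: 0.514
grip_force: 22.0
```

```bash
python3 chk.py s13 2>/dev/null| sed '2,3d'; python3 - <<'E'
from h import *
a=np.load('s0.npz')['p'];b=np.load('s13.npz')['p']
for nm,(u0,u1,v0,v1) in dict(rail=(192,300,242,260),masttop=(190,222,158,180)).items():
    g=[cv2.cvtColor(i[v0:v1,u0:u1],cv2.COLOR_RGB2GRAY).astype(np.float32) for i in(a,b)]
    print(nm,cv2.phaseCorrelate(*g))
E
```

```text
t 8.3 pos [ 0.5881 -0.014   0.145 ] s/o/y 161.01701439205354 1.565601773238086 7.891027407260175 F [ 0.8898 -5.3395 -2.8195] grip 21.98699029017007 45.11594629856489
s13.npz (np.int64(226), array([110.1456, 112.6564, 119.6491]), np.float64(51.03709112456167), np.float64(48.303126540315205)) (np.int64(3), np.float64(225.0), np.float64(190.0), np.float64(210.26206205003638))
rail ((-0.10509870232095864, 0.0336740915591065), 0.95030789561723)
masttop ((0.07120672521119786, 0.08246192791852636), 1.038380455225706)
```

Call:
arm_command(
  motion=[
    [40,0,0.5,0,0],
    [40,0,1,0,0],
    [40,0,1,0,0],
    [40,0,1,0,0],
  ],
)

```text
time: 8.63
position: [0.5881, -0.0141, 0.1449]
tool_rot: [-3.119, -0.376, -0.0]
ft_force: [0.6, -2.6, -2.6]
grip_width: 0.512
grip_force: 22.0
```

```bash
python3 chk.py s14 2>/dev/null| sed '2,3d'; python3 -c "from bench import close_job; print(close_job())"
```

```text
t 8.6833 pos [ 0.5881 -0.0141  0.145 ] s/o/y 160.97727798737097 1.5907842259244944 7.841947049026896 F [ 0.5216 -2.8464 -1.5341] grip 21.985305726279876 44.957667910730144
s14.npz (np.int64(228), array([109.9579, 112.6131, 119.5479]), np.float64(50.1809029132816), np.float64(48.30464675987944)) (np.int64(2), np.float64(225.0), np.float64(190.5), np.float64(209.06019841010337))
the job is handed in; nothing more can be done
None
```

I handed the job in at 8.7 s with the carriage within about 1 mm of the tape (measured from the ledge; the gripper hides the edge), the lever shut, a 22 N grip held and the easel unmoved; the carriage slipped about 4 mm as I began closing, and the last 4 mm or so back up was made with the lever already partly closed.

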